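Shut the marked gas valve in the bench service box

TASK

On the electronics bench, slide the aluminium cover of the grey service box all the way back, away from the front of the box, by pushing its black lip, then push the orange valve handle with the white dot (not the blue one) round to its stop so that this valve is fully shut. Only push, with the fingers: pick nothing up, leave the blue handle as it is, leave the cover open, and do not disturb the things lying about.

Things in the scene. Friction and masses are not known exactly. Their poses are not given: they have to be found in the camera images.
- service_box: Grey box fixed to the bench, 280 (x) by 250 (y) mm, rim 56 mm high. Origin: centre of its underside. x points from its front (robot side) to its back, y left. Front half: open bay, inside x -130 to 2, y -115 to 115 mm, floor at 5 mm, holding two valves. Back half: closed deck level with the rim. On its left side a low black shelf, y 125 to 195, top 30 mm high, carrying spool and jar.
- cover (a joint): Position of the aluminium cover along the box's x, m: 0 = bay covered, 0.135 = at its stop, bay open. Starts at 0 to 0.015. About 2 N of friction; stays where it is left. A plate 140 (x) by 236 (y) mm, top 63 mm above the bench; at 0 it lies at box x -140 to 0 mm, at 0.135 at -5 to 135 mm.
- cover_lip (a point): Centre of the front face of the black lip standing on the cover: 90 mm long in y, 12 mm thick in x, from 63 to 85 mm above the bench, this point at 74 mm. Moves with the cover; at cover joint 0 it is at box x -116, y 0 mm. Pushing this face towards box +x opens the cover. The plate reaches 24 mm in front of it.
- orange_handle (a joint): Angle of the orange handle, rad: 0 = open, handle along its pipe, pointing from the hinge to box -x (front); 1.571 = shut, at its stop, pointing to box +y. Shuts clockwise seen from above, about a vertical hinge; about 0.1 N m of friction, stays where it is left. Starts at 0 to 0.3.
- orange_hinge (a point): On the orange handle's hinge axis, 43 mm above the bench, at box x -35, y -58 or 37 mm (which valve is where varies). The handle is a bar 16 mm wide, 14 mm high (36 to 50 mm above the bench), reaching 58 mm from the hinge along this point's -x; hub radius 11 mm, white dot near the end. Below it a brass body (36 by 24 mm) and copper pipe along box x, tops at most 27 mm above the bench.
- orange_tip (a point): Free end of the orange handle, middle of its end face, 58 mm from the hinge.
- blue_hinge (a point): Same as orange_hinge, for the blue handle of the other valve, which has no dot and must stay as it is.
- blue_tip (a point): Free end of the blue handle, 58 mm from its hinge. The blue handle turns the same way and also starts 0 to 0.25 rad from open.
- solder_spool: Loose solder spool, 44 mm across, 38 mm high, on the box's side shelf; origin at the centre of its underside.
- flux_jar: Loose amber jar, 42 mm across, 45 mm high, on the box's side shelf; origin at the centre of its underside.
- multimeter: Loose blue-green multimeter, 170 by 80 by 34 mm, lying right of the box; origin at the centre of its underside.
- breadboard: Loose white breadboard, 165 by 55 mm and 16 mm high with its parts, at the left of the bench; origin at the centre of its underside.
- screwdriver: Loose screwdriver lying on the bench at the right; handle to its -x.
- mug: Loose white mug, 80 mm across, 95 mm high, at the left of the bench; origin at the centre of its underside.
- parts_tray: Loose blue parts tray, 120 by 90 by 30 mm, at the right of the bench; origin at the centre of its underside.

How it is judged:
On the way, in this order (a step that is already met when the one before it is completed fails the run):
1. the cover is slid back to its open end (at least 115 of its 135 mm) (value of joint cover above 0.115 m), for 0.2 s.
2. the orange handle is pushed round to shut (at least 1.45 of 1.571 rad) (value of joint orange_handle above 1.45 rad), for 0.2 s.
At the end, for the whole second after the job is handed in: The cover is open by at least 115 of 135 mm, the orange handle stands at 1.45 rad or more (stop at 1.571), the blue handle's tip is within 10 mm and every loose thing within 12 mm of where it began (value of joint cover above 0.115 m and value of joint orange_handle above 1.45 rad and distance of blue_tip from where it was at the start of the episode below 0.01 m and distance of each of solder_spool, flux_jar, multimeter, breadboard, screwdriver, mug, parts_tray from where it was at the start of the episode below 0.012 m); the robot touches nothing.
It fails at once if the blue handle is turned (its tip moves more than 10 mm) (distance of blue_tip from where it was at the start of the episode above 0.01 m).
It fails at once if a loose thing on the bench or box is lifted, carried or knocked more than 12 mm away (distance of any of solder_spool, flux_jar, multimeter, breadboard, screwdriver, mug, parts_tray from where it was at the start of the episode above 0.012 m).
It also fails if it takes over 48 s, if anything falls off the work surface, if the arm or the gripper's body presses on something with over 40 N, if the wrist force passes 120 N, or if a joint passes its speed limit or range.

ROBOT

A 6-joint arm with a two-finger parallel gripper is mounted at the origin on the work surface. World frame = base frame: x ahead of the robot, y to its left, z up, the work surface at z = 0. Lengths are in m, angles in rad, forces in N, time in s.
With the tool pointing down it reaches from about 0.275 to 1 m from the base axis. Payload 8.4 kg.
Tool frame: the origin (TCP) lies on the centre line of the jaws, within the pads' length; the fingertips stand 17 mm ahead of it and the grasp point (between the pads) lies 2 mm behind it (bot.tcp_to_tips is the z of the fingertips in the tool frame, in m); z points along the fingers, y is the line along which they close (so a half turn about z gives the same grasp; the last joint's range is limited). The gripper opens to 85 mm and grips with 20 to 120 N. Pads are 22 mm wide; open, the fingers measure 114 mm over their backs; the gripper's body (76 mm by 85 mm) begins 54 mm behind the grasp point. The pads swing forward as they close: fully open they stand 13 mm farther back than shut.
Start: joints at [1.191, 0.353, 1.633, -0, 1.155, -0.002], TCP at [0.231, 0.581, 0.248] pointing down, gripper open.
Joint ranges: [-2.63, 2.63], [-0.92, 2.1], [0.06, 2.66], [-1.3, 4.44], [0, 2.69], [-3.02, 3.02]. Speed limits (rad/s): [2.22, 2.22, 2.79, 3.14, 3.14, 3.14].

INTERFACE

Orientations are given as a unit quaternion [x, y, z, w].
In Python, from workcell import bot, hand, kinematics, get_obs, vision, hand_in gives the robot as it stands. The module is installed in compiled form; this text tells all that it offers. Calls block until the motion is done:
- bot.reach(position, orientation): joint-space move of the TCP to a pose.
- bot.servo_line(position, ori=None, velocity=0.15): straight line of the TCP; ori=None keeps the orientation; velocity is the mean speed in m/s.
- bot.goto_joints(angles): joint-space move.
- hand.move_gripper(opening, strength=None): finger opening in m; strength is the grip in N (None keeps the last); returns when the fingers have stopped.
- bot.dwell(seconds).
- kinematics.solve_ik(position, orientation): joint angles nearest the present ones, or None.
- get_obs(): the state.
- vision.read_camera(name): name is "scene" or "top" or "wrist"; returns a dict with "frame" (480x640x3 uint8, red, green, blue), "intrinsics" (3x3 intrinsics, pixels), "view" (4x4, takes a point from world to camera coordinates). Camera axes: x right, y down, z forward; pixel columns grow to the right and rows downward; lengths in m; the calibration is good to about 2 mm. The wrist camera is an equidistant fisheye: a pixel r from the principal point sees the ray r / f radians off the axis. A picture is of the moment at which its call begins. There is no depth.
A pose or a line that the arm cannot do raises bot.IKError and nothing moves.
- hand_in(): hands the job in; it is judged then, once.
The state is a dict: "time_s": time; "joint_pos": joint angles; "joint_vel": joint speeds; "joint_efforts": joint torques, N m; "position": TCP position; "orientation": TCP orientation; "wrist_force": force on the tool from outside, world axes, zero at the start; "ft_torque": the same for the moment, N m; "gripper_width": finger opening in m; "grip_force": force on a finger pad.
Only numpy, scipy, OpenCV 4.12 (cv2) and the standard library are available. Lean on these libraries where they do the work, as an engineer would, in place of code of your own. Each camera call takes 0.05 s, during which the arm holds its last target. There are 200 camera calls.

## Working session

There is one attempt and no reset: what is moved stays moved. The work goes in short steps, each a Python script; the robot and the scene stay as the last script left them, time stands still between calls to the robot, and variables do not carry over. Pictures are saved under pics/ and viewed, at most 10 in all, crops included, and the job is handed in when it is done.

```bash
mkdir -p pics; cat > h.py <<'E'
import numpy as np, cv2
from workcell import bot, hand, kinematics, get_obs, vision, hand_in
def shot(n,f):
    c=vision.read_camera(n); cv2.imwrite('pics/'+f+'.png',c['frame'][:,:,::-1]); np.savez('pics/'+f+'.npz',**c); return c
def ray(c,uv,z):
    K=np.array(c['intrinsics']);V=np.array(c['view']);d=np.linalg.solve(K,[uv[0],uv[1],1.])
    R=V[:3,:3];o=-R.T@V[:3,3];d=R.T@d
    return (o+d*(z-o[2])/d[2])
E
python3 - <<'E'
from h import *
c=shot('top','top1');print(c['intrinsics'],c['view']);shot('scene','scene1')
o=get_obs();print(o['time_s'],o['position'],o['orientation'])
E
```

```text
[[495.36110992   0.         319.6188447 ]
 [  0.         495.36110992 241.34363266]
 [  0.           0.           1.        ]] [[ 0.07270108 -0.9973521  -0.00182738 -0.04117091]
 [-0.97724599 -0.07086917 -0.19991958  0.5453747 ]
 [ 0.1992607   0.01632017 -0.97981061  1.22807446]
 [ 0.          0.          0.          1.        ]]
0.1 [0.23041891 0.58055597 0.24764719] [ 1.87776273e-01  9.82211639e-01 -5.98111399e-04 -1.00182253e-04]
```

View pics/top1.png

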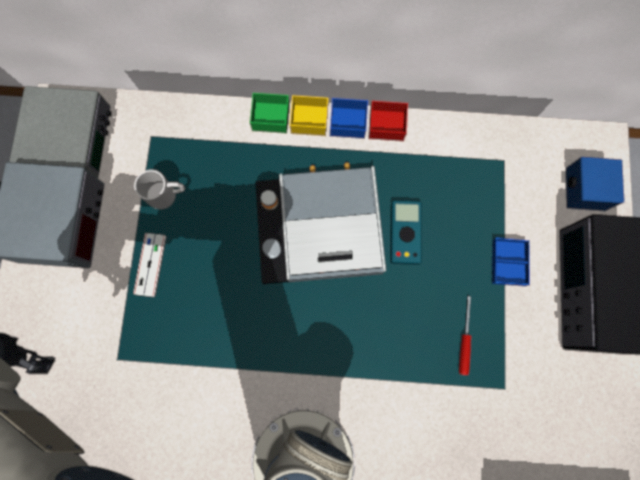

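View pics/scene1.png

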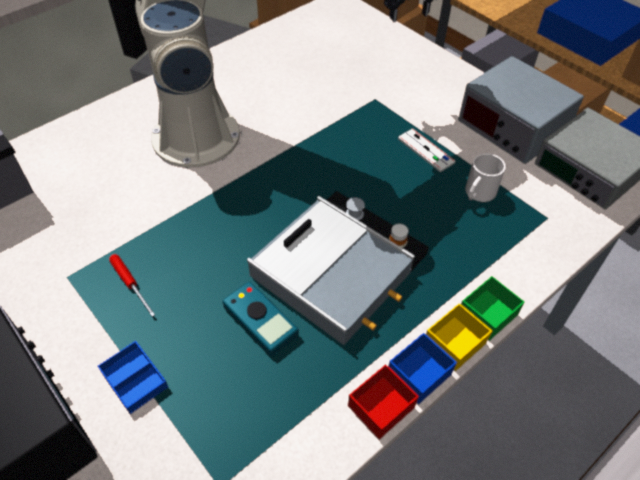

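The top view shows the box with corners near (281,175), (375,167), (385,270) and (287,279). The lip is near (335,256), the spool and jar are on the left shelf, and the multimeter is close on the right. Next I'll measure the lip and the box yaw.

```bash
python3 - <<'E'
from h import *
im=cv2.imread('pics/top1.png');c=np.load('pics/top1.npz')
cv2.imwrite('pics/crop1.png',cv2.resize(im[155:290,250:400],None,fx=4,fy=4,interpolation=cv2.INTER_CUBIC))
g=im.max(2)
m=np.zeros_like(g);m[240:270,305:365]=(g[240:270,305:365]<100)
ys,xs=np.nonzero(m)
P=np.array([ray(c,(x,y),.082)[:2] for x,y in zip(xs,ys)],np.float32)
print('lip',len(xs),cv2.minAreaRect(P),P.mean(0))
w=((im.min(2)>170)*255).astype(np.uint8);w[:205]=0;w[285:]=0;w[:,:270]=0;w[:,390:]=0
cn=max(cv2.findContours(w,0,2)[0],key=cv2.contourArea)[:,0]
Q=np.array([ray(c,p,.06)[:2] for p in cn],np.float32)
r=cv2.minAreaRect(Q);print('cover',r,cv2.boxPoints(r))
for p in [(281,175),(375,167),(385,270),(287,279)]: print(ray(c,p,.056))
E
```

```text
lip 167 ((0.5033159255981445, -0.042533375322818756), (0.012713141739368439, 0.08396977186203003), 8.983379364013672) [ 0.50352114 -0.04278167]
cover ((0.5506848096847534, -0.03565974533557892), (0.16991737484931946, 0.2492494136095047), 8.979741096496582) [[ 0.4473153   0.07417671]
 [ 0.4862195  -0.1720178 ]
 [ 0.6540543  -0.1454962 ]
 [ 0.6151501   0.10069831]]
[0.7190199  0.11408141 0.056     ]
[ 0.7594299  -0.13425423  0.056     ]
[ 0.48422296 -0.17373812  0.056     ]
[0.44300817 0.0742771  0.056     ]
```

View pics/crop1.png

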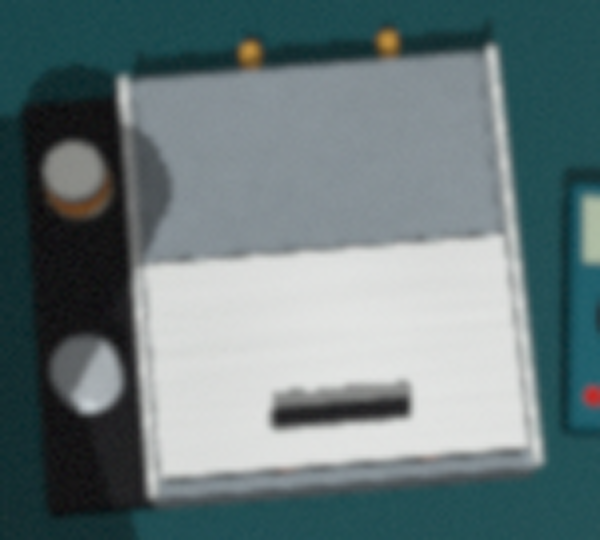

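```bash
cat >> h.py <<'E'
YAW=np.radians(8.9); C=np.array([.601,-.030])
def Bx(x,y): 
    return C+np.array([[np.cos(YAW),-np.sin(YAW)],[np.sin(YAW),np.cos(YAW)]])@np.array([x,y])
def unB(p): 
    return np.array([[np.cos(YAW),np.sin(YAW)],[-np.sin(YAW),np.cos(YAW)]])@(np.array(p[:2])-C)
def q(yaw): # tool down, tool x at angle yaw
    return [np.cos(yaw/2),np.sin(yaw/2),0.,0.]
def line(x,y,ztip,v=.1,ori=None):
    bot.servo_line([*Bx(x,y),ztip+bot.tcp_to_tips],ori,v)
def F(): return np.round(get_obs()['wrist_force'],1)
E
python3 - <<'E'
from h import *
print(bot.tcp_to_tips)
hand.move_gripper(0.0)
p=[*Bx(-.145,.002),.2]
best=None
for y in (YAW,YAW+np.pi):
    s=kinematics.solve_ik(p,q(y)); print(y,None if s is None else np.round(s,2))
    if s is not None and (best is None or abs(s[5])<abs(best[1][5])): best=(y,s)
print(best[0])
bot.goto_joints(best[1])
line(-.145,.002,.069); print(F(),get_obs()['position'])
line(-.02,.002,.069,.06); print(F())
for x in np.arange(-.016,.014,.003):
    line(x,.002,.069,.03); f=F(); print(round(x,3),f)
    if np.linalg.norm(f[:2])>10: break
c=shot('top','top2');shot('wrist','w2'); print(get_obs()['time_s'],get_obs()['position'])
im=c['frame'];cv2.imwrite('pics/crop2.png',cv2.resize(im[155:290,250:400,::-1],None,fx=4,fy=4,interpolation=cv2.INTER_CUBIC))
E
```

```text
0.017
0.15533430342749532 [-0.11  0.15  2.02 -0.    0.96  1.3 ]
3.2969269570172886 [-0.11  0.15  2.02 -0.    0.96 -1.84]
0.15533430342749532
[ 0.5 -0.6 -0.1] [ 0.45781644 -0.05050889  0.08645112]
[-1.9  0.7 -0.4]
-0.016 [-0.2  0.  -0.5]
-0.013 [0.  1.  0.3]
-0.01 [-0.3  1.3  0. ]
-0.007 [-0.1  0.4 -0.1]
-0.004 [ 0.  -0.6  0.2]
-0.001 [-0.5  0.1  0.9]
0.002 [-1.2  0.3  0.6]
0.005 [ 0.7 -0.7 -0.6]
0.008 [ 0.3 -0.2 -0.4]
0.011 [-6.  -1.1  3.1]
9.4167 [ 0.6102087  -0.02644267  0.08573803]
```

View pics/crop2.png

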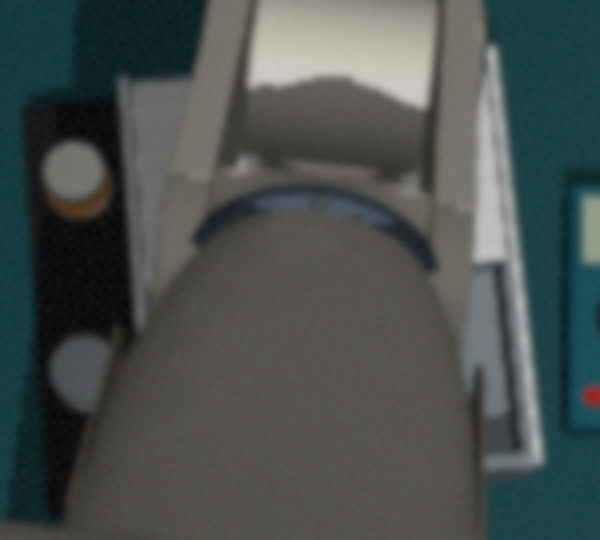

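View pics/w2.png

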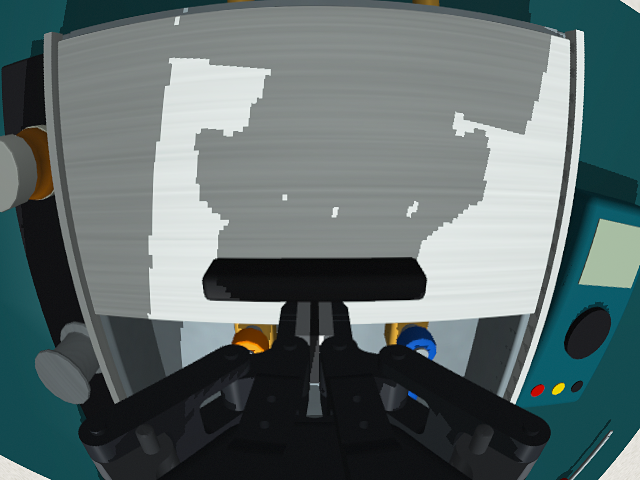

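The cover is at its stop: the force rose there and the wrist view shows the back edge at the end of the box. The orange hub is on the left at (250,342) and the blue one on the right at (415,345). I'll back off and look into the bay.

```bash
python3 - <<'E'
from h import *
line(-.01,.002,.069); line(-.03,.002,.23,.15); line(-.13,.002,.26,.2)
c=shot('wrist','w3'); print(c['intrinsics'],c['view'],get_obs()['time_s'])
E
```

```text
[[371.64829954   0.         314.04473263]
 [  0.         371.64829954 232.91702324]
 [  0.           0.           1.        ]] [[ 1.54186172e-01 -9.88041764e-01  3.12311243e-04 -1.21300701e-01]
 [-9.34457832e-01 -1.45721582e-01  3.24890413e-01  3.83863027e-01]
 [-3.20959787e-01 -5.03854509e-02 -9.45751617e-01  5.57486215e-01]
 [ 0.00000000e+00  0.00000000e+00  0.00000000e+00  1.00000000e+00]] 11.7333
```

View pics/w3.png

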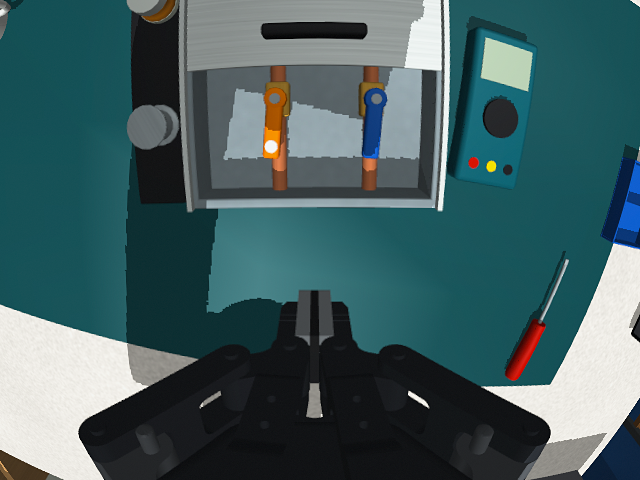

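The bay is open. The orange handle with the white dot has its hinge at (274,98) and its dot at (271,146). The blue hinge is at (376,99) with its tip at (370,157). I'll cast rays to get their positions.

```bash
cat >> h.py <<'E'
def fray(c,uv,z):
    K=c['intrinsics'];V=c['view'];a=np.array([(uv[0]-K[0,2])/K[0,0],(uv[1]-K[1,2])/K[1,1]]);t=np.linalg.norm(a)
    d=V[:3,:3].T@np.array([*(a/t*np.sin(t)),np.cos(t)]);o=-V[:3,:3].T@V[:3,3]
    return o+d*(z-o[2])/d[2]
E
python3 - <<'E'
from h import *
c=np.load('pics/w3.npz')
for n,p,z in [('oh',(274,98),.05),('dot',(271,146),.05),('otip',(271,157),.05),('bh',(376,99),.05),('btip',(370,158),.045),('fl',(190,208),.056),('fr',(440,208),.056),('lipL',(262,31),.08),('lipR',(367,31),.08)]:
    w=fray(c,p,z);print(n,w.round(4),unB(w).round(4))
E
```

```text
oh [0.5623 0.0028 0.05  ] [-0.0332  0.0384]
dot [ 0.5165 -0.0008  0.05  ] [-0.0789  0.0419]
otip [ 0.506  -0.0022  0.05  ] [-0.0896  0.0421]
bh [ 0.5767 -0.0915  0.05  ] [-0.0335 -0.057 ]
btip [ 0.5193 -0.0967  0.045 ] [-0.091  -0.0532]
fl [0.4457 0.0726 0.056 ] [-0.1376  0.1254]
fr [ 0.4843 -0.1751  0.056 ] [-0.1377 -0.1253]
lipL [0.6194 0.0187 0.08  ] [0.0257 0.0453]
lipR [ 0.6332 -0.0695  0.08  ] [ 0.0257 -0.044 ]
```

```bash
python3 - <<'E'
from h import *
H=np.array([-.033,.0382]);r=.040;ori=q(YAW+np.pi/2)
def tool(t,gap=0):
    u=np.array([-np.cos(t),np.sin(t)]);n=np.array([np.sin(t),np.cos(t)])
    return H+r*u-(.008+.0145*abs(n[0])+.011*abs(n[1])+gap)*n
s=tool(0,.022); print(s)
bot.reach([*Bx(*s),.17],ori)
line(*s,.038,.1,ori); print(F(),get_obs()['time_s'])
line(*tool(0,.003),.038,.06); 
for t in np.arange(.1,1.56,.12): line(*tool(t),.038,.06)
print('arc',F())
g=0
for k in range(8):
    g-=.0012; line(*tool(1.571,g),.038,.03); f=F(); print(g,f)
    if np.linalg.norm(f[:2])>7: break
line(*tool(1.571,.015),.038,.08); line(*tool(1.571,.03),.2,.15); line(-.13,.002,.26,.2)
c=shot('wrist','w4'); print(get_obs()['time_s'],F())
shot('top','top4')
E
```

```text
[-0.073  -0.0028]
[ 0.5 -0.1 -0.6] 14.4167
arc [-0.4  1.  -0.7]
-0.0012 [-5.  -2.6  1.5]
-0.0024 [-7.4 -2.5  4.5]
20.9917 [ 0.  -0.6 -0.5]
```

View pics/w4.png

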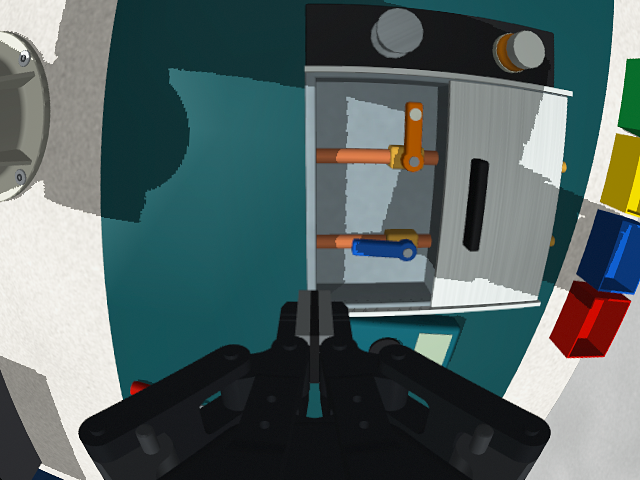

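The view shows the orange handle (hinge (412,162), dot (415,115)) square to its pipe. The blue handle and the cover look unchanged. I'll check the numbers and hand in if they're good.

```bash
python3 - <<'E'
from h import *
c=np.load('pics/w4.npz')
P=lambda p,z:unB(fray(c,p,z))
h,d=P((412,162),.05),P((415,115),.05);a=np.arctan2(d[1]-h[1],-(d[0]-h[0]))
l=P((480,160),.084);bt=P((353,247),.045)
print(h,d,'angle',a,'lip',l,'btip',bt)
if a>1.48 and l[0]>.01 and abs(bt[1]+.053)<.008: print(hand_in())
E
```

```text
[-0.03461768  0.03716436] [-0.033544    0.08315113] angle 1.5941396518835742 lip [0.02229181 0.04659201] btip [-0.08968652 -0.05281649]
the job is handed in; nothing more can be done
None
```

The job is handed in. The cover was pushed back to its stop and the orange valve turned to its shut stop (measured about 1.57 rad). In the last wrist view the blue handle was where it started. The loose things that could be seen looked undisturbed, but I did not measure them.

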